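Pause the top-loading washer and hold its lid open

ROBOT

A 6-joint arm with a two-finger parallel gripper is mounted at the origin on the work surface. World frame = base frame: x ahead of the robot, y to its left, z up, the work surface at z = 0. Lengths are in m, angles in rad, forces in N, time in s.
With the tool pointing down it reaches from about 0.35 to 0.85 m from the base axis. Payload 8.1 kg.
Tool frame: the origin (TCP) lies midway between the tips of the shut fingers; the grasp point (between the pads) lies robot.grip_depth behind it (robot.grip_depth is the distance from the TCP to the grasp point, in m); z points along the fingers, y is the line along which they close (so a half turn about z gives the same grasp; the last joint's range is limited). The gripper opens to 93 mm and grips with 3 to 60 N. Pads are 15 mm wide; open, the fingers measure 128 mm over their backs; the gripper's body (75 mm by 188 mm) begins 65 mm behind the grasp point.
Start: joints at [-1.394, 0.13, 1.488, -0, 1.523, -0.085], TCP at [0.155, -0.58, 0.219] pointing down, gripper open.
Joint ranges: [-2.96, 2.96], [-0.89, 2.26], [0.02, 2.5], [-1.34, 4.48], [0, 2.73], [-2.66, 2.66]. Speed limits (rad/s): [2.39, 2.39, 2.79, 3.14, 3.14, 3.14].

INTERFACE

Orientations are given as a rotation vector (axis times angle).
In Python, from plant import robot gives the robot as it stands.
- The arm moves only by the tool carry_out, never from a script. Its argument "rows" is a list of rows, each a list of 6 numbers: the shift along the tool's x, y, z in m, then the turn, a rotation vector about the tool's x, y, z in degrees. A call has 1 to 12 rows; each row is the pose to reach, as a shift and turn from the pose commanded when the call began, along the tool's axes at that moment; what a row does not reach only later rows make up. A row lasts 1/8 s, in which the tool goes at most 62.5 mm and 10.7 degrees, less where a joint would pass 70% of its speed; a pose out of reach is approached as far as the arm can. A call with a gripper value outside its range is refused whole. "jaw" is the closure in counts, from 0 (fully open) to 255 (shut), set as the call begins (left out, the last holds). The fingers move at their own pace and stop on an object; "force" is the grip in N (left out, the last holds). Time passes only in rows, so rows that repeat a pose let the fingers close. It gives the time, the measured TCP pose, the force, the opening and the grip force at its end, in the units of the state.
- robot.read_state(): the state, without advancing time (a new reading comes with each control period).
- robot.read_camera(name): name is "scene" or "top" or "wrist"; returns the picture (480x640x3 uint8, red, green, blue); there is no depth.
- robot.camera_model(name): a dict with "fx", "fy", "cx", "cy" (pixels), "R" (3x3) and "t" (3): a world point X has camera coordinates R X + t; the wrist camera has in their place "mount" (4x4, takes a point from camera to tool coordinates, whose origin is the TCP and whose axes are the flange's). Camera axes: x right, y down, z forward; pixel columns grow to the right and rows downward; lengths in m; the calibration is good to about 2 mm. A picture is of the moment at which its call begins: read the wrist's pose just before it. camera_model takes no time and is no camera call.
- robot.close_job(): hands the job in; it is judged then, once.
Trained networks look in the newest picture that a camera, given by its name, has taken for a name from the list of things; names that differ only in an ending like _2 or _b are one class to them, and where a whole thing is asked for, a point or a joint stands for the part that bears it (a point fixed in the world has none). Each returns a list of dicts, best first, with "conf" (0 to 1); they miss things now and then, are a little off and sometimes report something else, mostly with a low value. They report only what shows in the picture. A call takes as long as a camera call. They do not tell look-alikes from the thing itself.
- robot.outline_of(camera, target): "pixels" (480x640 bool, what is visible of it) and "pixel" ([column, row] in pixels, amid what is visible of it).
The state is a dict: "t": time; "q": joint angles; "dq": joint speeds; "joint_torque": joint torques, N m; "tool_pos": TCP position; "orientation": TCP orientation; "force": force on the tool from outside, world axes, zero at the start; "wrist_torque": the same for the moment, N m; "opening": finger opening in m; "gripper_force": force on a finger pad.
Only numpy, scipy, OpenCV 4.12 (cv2) and the standard library are available. Lean on these libraries where they do the work, as an engineer would, in place of code of your own. Each camera call takes 0.05 s, during which the arm holds its last target. There are 200 camera calls.

TASK

The washing machine is in mid-cycle and one more item has to go in: pause it by pressing the start/pause button (the large round one at the end of its console) fully down and letting it spring back up, without pressing the smaller power button beside it. Then take the loop pull on the lid's front edge, lift the lid and hold it open at 60 degrees from closed so that the item can be dropped in, and finish while still holding it there, since it falls shut when let go. Do not let the lid drop on the way, and leave the bottle, the jar and the cup that stand around where they are.

Things in the scene. Friction and masses are not known exactly. Their poses are not given: they have to be found in the camera images.
- machine: White top-loading washing machine, fixed; its front faces the robot's left, give or take 15 degrees. Origin: centre of the deck's surface, 15 mm above the worktop; 480 mm (x) by 450. z up, x from the user's side (front) to the console ridge at the rear (x 137 to 240 mm, 36 mm high in front, 62 at the back). On it from +y to -y: dial, display, power button, start/pause button.
- start_top (a point): Centre of the top of the start/pause button: white round cap of 30 mm diameter in a grey collar of 46 mm, the larger of the two push buttons, nearest the machine's -y end of the console. The cap stands 8 mm above the console's sloping face. Site z: the cap's axis, leaning 0.26 rad from vertical toward the machine's -x; pressing moves it along -z.
- start (a joint): Travel of the start/pause button, 0 up to 0.005 m (fully down). Spring return: 1.5 N starts it, 5 N holds it fully down.
- power_top (a point): Centre of the top of the power button: a white round cap of 18 mm diameter in a grey collar of 34 mm, 70 mm to the +y side of the start/pause button, as tall. Leave it alone.
- power (a joint): Travel of the power button, 0 up to 0.005 m; same spring.
- lid_angle (a joint): Opening angle of the lid, rad: 0 closed, flat on the deck; 1.047 is 60 degrees; stop at 1.8. White frame with a glass pane, 275 mm from hinge to front edge, 300 wide, 18 thick, about 0.9 kg, hinged along its rear edge in front of the console; it swings up and back toward the console. The hinge has hardly any friction: the lid falls shut when let go.
- lid: The lid. Origin: middle of its hinge axis, 10 mm above the deck; the axis is y, parallel to the machine's y. Its x, y, z are the machine's when it is closed and turn with it; the panel runs from the origin to -x.
- lid_pull (a point): Grey D-shaped loop pull on the lid's front edge. Point: centre of its straight round bar, 14 mm diameter, 110 mm long along its y (parallel to the hinge). Lid closed: the bar's centre is 322 mm in front of the hinge axis (machine -x), 20 mm above it, 30 mm above the deck; 40 mm clear between bar and lid edge, open deck in front. It turns with the lid.
- detergent: Blue detergent bottle, 84 mm diameter, 190 mm tall, standing on the worktop behind the machine. Origin: centre of its underside.
- stain_jar: White jar with a paper label, 76 mm diameter, 110 mm tall, on the worktop behind the machine. Origin: centre of its underside.
- dosing_cup: Clear plastic dosing cup, 48 mm diameter, 45 mm tall, standing on the machine's deck beside the lid, on the +y side. Origin: centre of its underside.
Things that resemble listed ones, but are neither listed nor needed, are in the scene too. Of the things shaped like the detergent, the blue one is meant.

How it is judged:
On the way, in this order (a step that is already met when the one before it is completed fails the run):
1. the start/pause button is pressed fully down while the lid is still closed (value of joint start above 0.0043 m and value of joint lid_angle below 0.08 rad), for 0.05 s.
2. the start/pause button has sprung back up with the lid still closed (value of joint start below 0.001 m and value of joint lid_angle below 0.08 rad), for 0.1 s.
3. the lid is on its way up, held by the fingers (value of joint lid_angle above 0.4 rad and contact force between the fingers and lid above 0.5 N), for 0.1 s.
At the end, for the whole second after the job is handed in: The robot's fingers hold the lid (contact over 0.5 N), still and open at 60 degrees give or take 7; both buttons are up; detergent bottle, jar and dosing cup stand upright within 30 mm of where they were (value of joint lid_angle between 0.925 and 1.1694 rad and velocity of joint lid_angle between -0.05 and 0.05 rad/s and contact force between the fingers and lid above 0.5 N and value of joint each of start, power below 0.001 m and distance of each of detergent, stain_jar, dosing_cup from where it was at the start of the episode below 0.03 m and angle between each of detergent, stain_jar, dosing_cup's own z axis and vertical below 0.3 rad); the arm keeps its last pose, push and grip.
It fails at once if the power button is pressed (more than 2 mm) (value of joint power above 0.002 m).
It fails at once if the lid is let drop (closes faster than 2.5 rad/s) (velocity of joint lid_angle below -2.5 rad/s).
It fails at once if a thing standing around is moved more than 30 mm or tipped (not (distance of each of detergent, stain_jar, dosing_cup from where it was at the start of the episode below 0.03 m and angle between each of detergent, stain_jar, dosing_cup's own z axis and vertical below 0.3 rad)).
It also fails if it takes over 56 s, if anything falls off the work surface, if the arm or the gripper's body presses on something with over 40 N, if the wrist force passes 120 N, or if a joint passes its speed limit or range.

## Working session

There is one attempt and no reset: what is moved stays moved. The work goes in short steps, Python scripts to look and compute and a tool call to move; the robot and the scene stay as the last step left them, time stands still between calls to the robot, and variables do not carry over. Pictures are saved under pics/ and viewed, at most 10 in all, crops included, and the job is handed in when it is done.

Besides the shell and the picture viewer there is one more tool, called after "Request:" as a command line: name --pt "numbers of a row" for each row, then --argument value for the rest. carry_out: Moves the arm, as the interface text tells. Its arguments: {"type":"object","properties":{"rows":{"type":"array"},"jaw":{"type":"number"},"force":{"type":"number"}},"required":["rows"]}

```bash
mkdir -p pics; ls
python3 - <<'E'
from plant import robot
import cv2,numpy as np
s=robot.read_state();print({k:np.round(v,3) for k,v in s.items()},robot.grip_depth)
for c in("scene","top"):
    im=robot.read_camera(c);cv2.imwrite(f"pics/{c}0.png",im[:,:,::-1])
    m=robot.camera_model(c);print(c,{k:np.round(v,3).tolist() for k,v in m.items()})
    for t in("start_top","power_top","lid_pull","lid","dosing_cup","machine"):
        for d in robot.outline_of(c,t)[:3]: print(c,t,round(d["conf"],2),np.round(d["pixel"],1),d["pixels"].sum())
print(robot.camera_model("wrist"))
E
```

```text
pics
{'t': np.float64(0.0), 'q': array([-1.394,  0.131,  1.489,  0.   ,  1.523, -0.085]), 'dq': array([ 0.   , -0.   , -0.001,  0.001,  0.001,  0.001]), 'joint_torque': array([-1.0000e-03, -5.5984e+01, -4.9176e+01,  7.7000e-02,  3.6000e-02,
       -0.0000e+00]), 'tool_pos': array([ 0.155, -0.579,  0.218]), 'orientation': array([-3.113, -0.41 ,  0.   ]), 'force': array([ 0.4  , -0.649,  0.349]), 'wrist_torque': array([-0.01 ,  0.016,  0.009]), 'gripper_force': np.float64(0.0), 'opening': np.float64(0.093)} 0.0188
scene {'fx': 500.361, 'fy': 500.361, 'cx': 316.927, 'cy': 241.621, 'R': [[0.288, 0.958, -0.012], [0.636, -0.201, -0.745], [-0.716, 0.207, -0.667]], 't': [0.005, -0.384, 1.802]}
scene start_top 0.41 [308.8 205.8] 55
scene lid_pull 0.64 [387.5 232.1] 8010
scene lid 0.81 [386.4 232.4] 8132
scene dosing_cup 0.59 [441.  266.5] 436
scene machine 0.66 [380.3 304.8] 45648
top {'fx': 492.367, 'fy': 492.367, 'cx': 318.05, 'cy': 242.021, 'R': [[-0.003, -1.0, -0.003], [-0.994, 0.004, -0.113], [0.113, 0.002, -0.994]], 't': [-0.211, 0.625, 1.366]}
top lid_pull 0.85 [236.8 255.5] 10767
top lid 0.87 [239.4 254. ] 10555
top lid 0.57 [303.6 290.1] 84
top dosing_cup 0.54 [215.2 185.3] 236
top machine 0.8 [246.6 259.7] 26516
{'fx': 342.6058415836253, 'fy': 342.6058415836253, 'cx': 315.79311496953727, 'cy': 238.40238282634127, 'mount': array([[-1.07545156e-04, -9.61376443e-01, -2.75236848e-01,
         7.73896679e-02],
       [ 9.99999840e-01, -2.56088866e-04,  5.03757634e-04,
        -4.48315885e-06],
       [-5.54785815e-04, -2.75236750e-01,  9.61376317e-01,
        -1.65985675e-01],
       [ 0.00000000e+00,  0.00000000e+00,  0.00000000e+00,
         1.00000000e+00]])}
```

View pics/scene0.png

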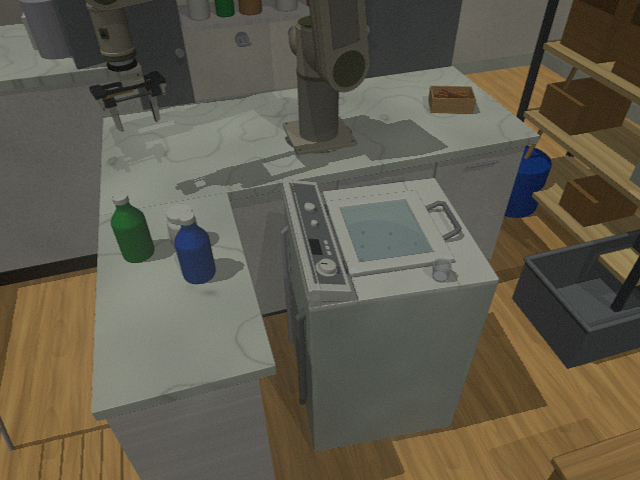

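View pics/top0.png

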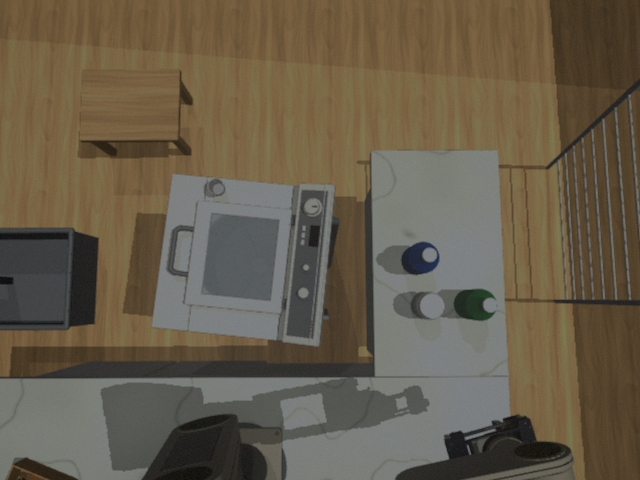

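Top view: the machine's front faces world +y; power is at (305,268), start at (303,293), the pull bar near (174,250), and deck/console corners are visible. Next I'll fit the machine pose.

```bash
cat > h.py <<'E'
import numpy as np
from scipy.optimize import least_squares
from scipy.spatial.transform import Rotation as Ro
from plant import robot
def proj(c,X):
    m=robot.camera_model(c);p=np.asarray(X)@np.array(m["R"]).T+m["t"]
    return p[:,:2]/p[:,2:]*[m["fx"],m["fy"]]+[m["cx"],m["cy"]]
def M2W(p,X): # p=(x,y,yaw)
    return Ro.from_euler('z',p[2]).apply(X)+[p[0],p[1],0.015]
def wproj(s,X):
    m=robot.camera_model("wrist");T=np.eye(4);T[:3,:3]=Ro.from_rotvec(s["orientation"]).as_matrix();T[:3,3]=s["tool_pos"]
    T=np.linalg.inv(T@np.array(m["mount"]));p=np.asarray(X)@T[:3,:3].T+T[:3,3]
    return p[:,:2]/p[:,2:]*[m["fx"],m["fy"]]+[m["cx"],m["cy"]]
E
python3 - <<'E'
from h import *
P=np.array([[-240,225,0],[-240,-225,0],[240,225,62],[240,-225,62]])/1e3
top=[[173,174],[152,329],[334,184],[320,346]]
S=np.array([[-240,225,0],[-240,-225,0]])/1e3; sc=[[497,280],[437,179]]
cap=lambda xm,y:np.array([xm,y,.036+(xm-.137)*26/103+.008])
def f(v):
    p=v[:3]; B=M2W(p,np.array([cap(v[3],v[4]),cap(v[3],v[4]+.07)]))
    return np.r_[(proj("top",M2W(p,P))-top).ravel(),.7*(proj("scene",M2W(p,S))-sc).ravel(),
      2*(proj("top",B)-[[303,293],[305,268]]).ravel(),(proj("scene",B[:1])-[[308.8,205.8]]).ravel()]
r=least_squares(f,[.45,.2,-1.5,.19,-.15]);v=r.x;print(v.round(4),r.fun.round(1))
p=v[:3]
hx=None
print("start",M2W(p,cap(v[3],v[4])))
# pull bar ends: machine x unknown (hinge x), bar centre y 0
g=lambda h:(proj("top",M2W(p,[[h[0],h[1],.03]]))-[[174,250]]).ravel()
q=least_squares(g,[-.19,0]).x;print("bar mach",q,"world",M2W(p,[q[0],q[1],.03]),"hinge x",q[0]+.322)
E
```

```text
[ 5.8350e-01 -1.0000e-03 -1.6716e+00  1.7970e-01 -8.7000e-02] [-1.1 -0.8 -0.8 -1.3  1.3 -0.2 -0.2  0.6  0.9 -1.2 -2.8 -1.4 -0.5  0.5
  0.6 -0.3  0.2  0.8]
start [ 0.47893679 -0.17105502  0.06977134]
bar mach [-0.19526513 -0.00127132] world [0.60192872 0.19335547 0.045     ] hinge x 0.12673487184963037
```

```bash
cat >> h.py <<'E'
pm=np.array([.5835,-.001,-1.6716]); hinge=.1267
def tool(tilt): # tool y = machine +x, z down, leaning so the gripper comes from the front
    a=pm[2]; mx=np.array([np.cos(a),np.sin(a),0]); Z=np.array([0,0,1.])
    z=np.sin(tilt)*mx-np.cos(tilt)*Z; y=np.cos(tilt)*mx+np.sin(tilt)*Z
    return np.c_[np.cross(y,z),y,z]
def go(pos,R):
    s=robot.read_state(); R0=Ro.from_rotvec(s["orientation"]).as_matrix()
    d=R0.T@(np.array(pos)-s["tool_pos"]); w=Ro.from_matrix(R0.T@R).as_rotvec(degrees=True)
    return (d*1000).round(1).tolist(),w.round(2).tolist()
E
python3 - <<'E'
from h import *
for t in("detergent","stain_jar"):
    for d in robot.outline_of("top",t)[:2]:
        for z in(.06,):
            f=lambda h:(proj("top",[[h[0],h[1],z]])-d["pixel"]).ravel()
            print(t,round(d["conf"],2),d["pixel"],least_squares(f,[.5,-.3]).x)
R=tool(.26);st=np.array([.479,-.171,.070])
print(R.round(3))
print("pre",go(st-.13*R[:,2],R))
E
```

```text
detergent 0.93 [475.9, 301.3] [ 0.45532185 -0.64792673]
detergent 0.67 [419.1, 259.1] [ 0.57246374 -0.49460272]
stain_jar 0.96 [425.3, 305.8] [ 0.44349764 -0.50823099]
stain_jar 0.26 [235.3, 257.7] [0.57825239 0.01727243]
[[ 0.995 -0.097 -0.026]
 [-0.101 -0.961 -0.256]
 [ 0.     0.257 -0.966]]
pre ([430.2, -342.1, 23.0], [-14.73, -2.7, 20.66])
```

Request:
carry_out --pt "0.43 -0.342 0.023 -14.7 -2.7 20.7" --pt "0.43 -0.342 0.023 -14.7 -2.7 20.7" --pt "0.43 -0.342 0.023 -14.7 -2.7 20.7" --pt "0.43 -0.342 0.023 -14.7 -2.7 20.7" --pt "0.43 -0.342 0.023 -14.7 -2.7 20.7" --pt "0.43 -0.342 0.023 -14.7 -2.7 20.7" --pt "0.43 -0.342 0.023 -14.7 -2.7 20.7" --pt "0.43 -0.342 0.023 -14.7 -2.7 20.7" --pt "0.43 -0.342 0.023 -14.7 -2.7 20.7" --pt "0.43 -0.342 0.023 -14.7 -2.7 20.7" --pt "0.43 -0.342 0.023 -14.7 -2.7 20.7" --pt "0.43 -0.342 0.023 -14.7 -2.7 20.7" --jaw 255 --force 30

```text
t: 2.3
tool_pos: [0.4816, -0.139, 0.1958]
orientation: [2.878, -0.149, -0.019]
force: [-0.3, -0.2, 0.1]
opening: 0.0003
gripper_force: 0.0
```

Run:
```python
from h import *; import cv2
s=robot.read_state();im=robot.read_camera("wrist")[:,:,::-1].copy()
for d in robot.outline_of("wrist","start_top")[:3]: print(d["conf"],d["pixel"],d["pixels"].sum())
for n,y,c in(("s",-.087,(0,0,255)),("p",-.017,(255,0,0))):
    P=wproj(s,M2W(pm,[[.1797,y,.0548]]))[0];print(n,P);cv2.drawMarker(im,tuple(int(a) for a in P),c,0,14,1)
P=wproj(s,[s["tool_pos"]])[0];print("tcp",P)
cv2.imwrite("pics/w1.png",im)
```

```text
0.69 [316.7, 223.1] 905
s [314.53966083 229.84174841]
p [314.2506425  148.81048122]
tcp [316.2678119  292.68009946]
```

View pics/w1.png

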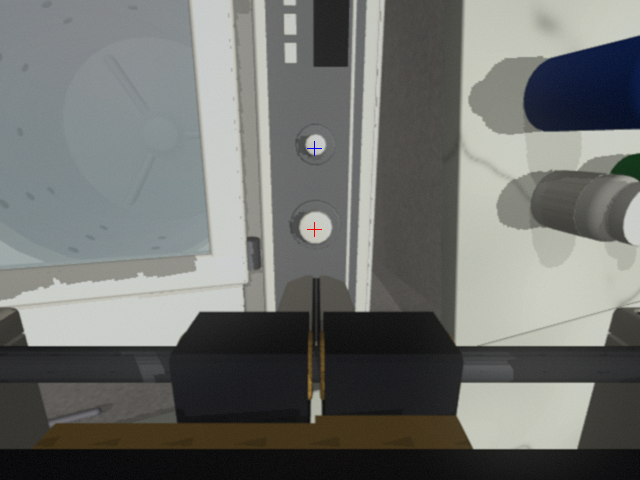

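The wrist view shows start at about (316,226) and power at (316,145), which is 2–3 px above my projections. I'll correct by +3 mm in tool x and descend.

Request:
carry_out --pt "0.002 0.001 0.05 0 0 0" --pt "0.002 0.001 0.1 0 0 0" --pt "0.002 0.001 0.122 0 0 0" --pt "0.002 0.001 0.126 0 0 0" --pt "0.002 0.001 0.13 0 0 0" --pt "0.002 0.001 0.132 0 0 0" --pt "0.002 0.001 0.132 0 0 0"

```text
t: 3.28
tool_pos: [0.4812, -0.1729, 0.0712]
orientation: [2.878, -0.147, -0.017]
force: [-10.4, 5.9, 17.0]
opening: 0.0008
gripper_force: 8.6
```

Request:
carry_out --pt "0 0 -0.004 0 0 0" --pt "0 0 -0.004 0 0 0"

```text
t: 3.52
tool_pos: [0.4822, -0.1721, 0.0741]
orientation: [2.878, -0.146, -0.014]
force: [-0.6, -0.8, 3.3]
opening: 0.0006
gripper_force: 1.4
```

Request:
carry_out --pt "0 0 -0.003 0 0 0" --pt "0 0 -0.003 0 0 0"

```text
t: 3.78
tool_pos: [0.4813, -0.171, 0.0755]
orientation: [2.879, -0.146, -0.017]
force: [0.1, 0.2, 1.6]
opening: 0.0005
gripper_force: 0.8
```

Request:
carry_out --pt "0 0 -0.003 0 0 0" --pt "0 0 -0.003 0 0 0"

```text
t: 4.03
tool_pos: [0.4807, -0.1701, 0.0778]
orientation: [2.879, -0.146, -0.02]
force: [0.2, -0.1, 0.1]
opening: 0.0004
gripper_force: 0.0
```

Request:
carry_out --pt "0 0 0.005 0 0 0" --pt "0 0 0.009 0 0 0" --pt "0 0 0.0115 0 0 0" --pt "0 0 0.0115 0 0 0"

```text
t: 4.53
tool_pos: [0.4812, -0.1724, 0.0705]
orientation: [2.879, -0.148, -0.018]
force: [-17.2, 18.2, 41.1]
opening: 0.0008
gripper_force: 21.7
```

Run:
```python
from h import *; import cv2
im=robot.read_camera("wrist")[:,:,::-1];cv2.imwrite("pics/w2.png",cv2.resize(im[150:350,200:440],None,fx=3,fy=3))
```

```text
(no output)
```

View pics/w2.png

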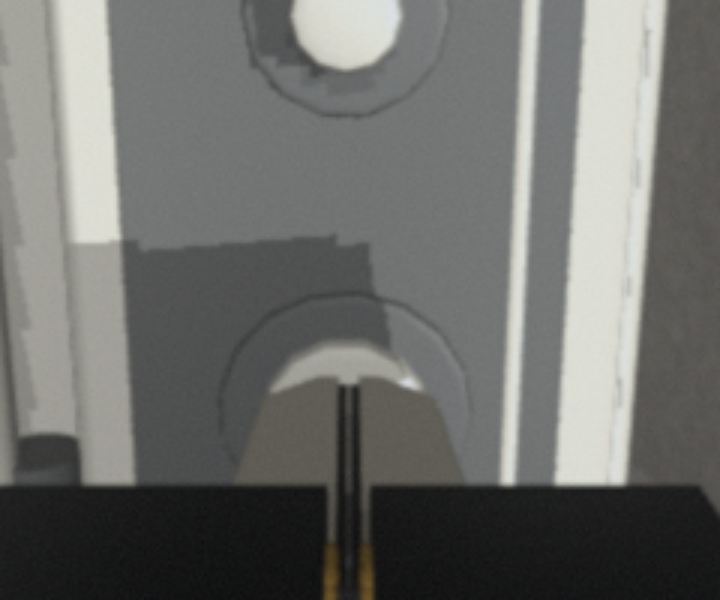

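The wrist crop shows the fingers centred on the start cap, with the cap sunk in its collar and the power button clear. Next I retreat.

Request:
carry_out --pt "0 0 -0.02 0 0 0" --pt "0 0 -0.08 0 0 0" --pt "0 0 -0.13 0 0 0" --pt "0 0 -0.14 0 0 0" --pt "0 0 -0.14 0 0 0" --jaw 145

```text
t: 5.2
tool_pos: [0.4844, -0.1374, 0.202]
orientation: [2.879, -0.146, -0.018]
force: [-0.2, 0.2, -0.4]
opening: 0.0396
gripper_force: 0.0
```

Run:
```python
from h import *
R=tool(.1);b=M2W(pm,[hinge-.322,0.0,.03])
print("bar",b,go(b-.12*R[:,2],R),robot.read_state()["force"],robot.read_state()["opening"])
```

```text
bar [0.60315363 0.19330858 0.045     ] ([84.7, -350.8, -54.1], [9.14, -0.02, -0.03]) [-0.16765154  0.23309526 -0.35158736] 0.03957322711730406
```

Request:
carry_out --pt "0.085 -0.351 -0.054 9 0 0" --pt "0.085 -0.351 -0.054 9 0 0" --pt "0.085 -0.351 -0.054 9 0 0" --pt "0.085 -0.351 -0.054 9 0 0" --pt "0.085 -0.351 -0.054 9 0 0" --pt "0.085 -0.351 -0.054 9 0 0" --pt "0.085 -0.351 -0.054 9 0 0" --pt "0.085 -0.351 -0.054 9 0 0" --pt "0.085 -0.351 -0.054 9 0 0"

```text
t: 6.32
tool_pos: [0.6042, 0.2037, 0.1637]
orientation: [3.035, -0.157, -0.01]
force: [0.1, -0.1, 0.1]
opening: 0.0397
gripper_force: 0.0
```

Run:
```python
from h import *; import cv2
s=robot.read_state();im=robot.read_camera("wrist")[:,:,::-1].copy()
for y in(-.055,0,.055):
    P=wproj(s,M2W(pm,[[hinge-.322,y,.03]]))[0];print(P);cv2.drawMarker(im,tuple(int(a) for a in P),(0,0,255),0,14,1)
cv2.imwrite("pics/w3.png",im)
```

```text
[314.09350686 292.04913739]
[313.85694401 233.49611742]
[313.59472834 168.59362257]
```

View pics/w3.png

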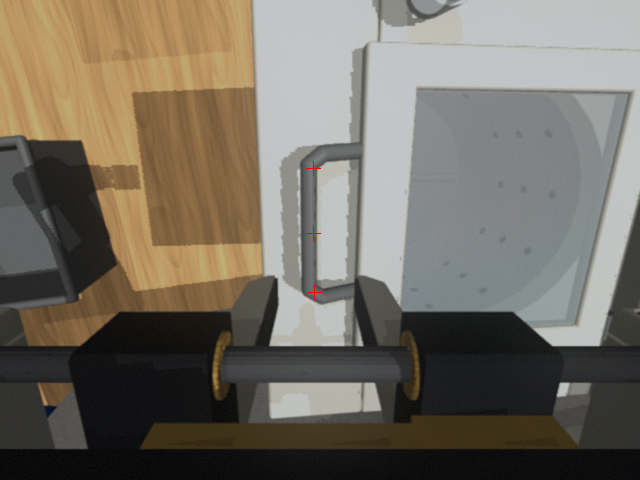

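The bar is at column 309 and my projection at 314, so it lies about 4.5 mm further to the front. I'll descend with that correction and close.

Request:
carry_out --pt "0.003 -0.0045 0.05 0 0 0" --pt "0.003 -0.0045 0.09 0 0 0" --pt "0.003 -0.0045 0.12 0 0 0" --pt "0.003 -0.0045 0.1365 0 0 0" --pt "0.003 -0.0045 0.1365 0 0 0"

```text
t: 7.0
tool_pos: [0.6059, 0.1946, 0.0273]
orientation: [3.035, -0.156, -0.01]
force: [-0.6, -0.4, 0.3]
opening: 0.0401
gripper_force: 0.0
```

Request:
carry_out --pt "0 0 0 0 0 0" --pt "0 0 0 0 0 0" --pt "0 0 0 0 0 0" --pt "0 0 0 0 0 0" --pt "0 0 0 0 0 0" --pt "0 0 0 0 0 0" --jaw 255 --force 40

```text
t: 7.75
tool_pos: [0.6073, 0.1957, 0.0291]
orientation: [3.036, -0.154, -0.006]
force: [-0.8, -1.1, 5.7]
opening: 0.0131
gripper_force: 40.0
```

```bash
cat >> h.py <<'E'
def arc(th0,th1,n,rot):  # rows from current pose; TCP is k along tool z past the bar; rot = share of turn followed
    s=robot.read_state();R0=Ro.from_rotvec(s["orientation"]).as_matrix();k=.0165
    mx=np.array([np.cos(pm[2]),np.sin(pm[2]),0]);Z=np.array([0,0,1.])
    off=lambda t:(-.322*np.cos(t)+.02*np.sin(t))*mx+(.322*np.sin(t)+.02*np.cos(t))*Z
    o=[]
    for t in np.linspace(th0,th1,n+1)[1:]:
        D=Ro.from_rotvec([rot*(t-th0),0,0]).as_matrix()
        d=R0.T@(off(t)-off(th0))+k*(D[:,2]-[0,0,1])
        o.append([*d.round(4).tolist(),round(np.degrees(rot*(t-th0)),1),0,0])
    return o
E
python3 - <<'E'
from h import *
print(arc(0,np.radians(30),10,.5))
E
```

```text
[[0.0, 0.0028, -0.0166, np.float64(1.5), 0, 0], [0.0001, 0.0064, -0.033, np.float64(3.0), 0, 0], [0.0001, 0.0109, -0.0492, np.float64(4.5), 0, 0], [0.0001, 0.0162, -0.0651, np.float64(6.0), 0, 0], [0.0001, 0.0223, -0.0807, np.float64(7.5), 0, 0], [0.0002, 0.0293, -0.096, np.float64(9.0), 0, 0], [0.0002, 0.037, -0.1108, np.float64(10.5), 0, 0], [0.0002, 0.0455, -0.1253, np.float64(12.0), 0, 0], [0.0002, 0.0547, -0.1392, np.float64(13.5), 0, 0], [0.0003, 0.0647, -0.1527, np.float64(15.0), 0, 0]]
```

Request:
carry_out --pt "0 0.003 -0.0166 1.5 0 0" --pt "0 0.0064 -0.033 3 0 0" --pt "0 0.011 -0.049 4.5 0 0" --pt "0 0.016 -0.065 6 0 0" --pt "0 0.022 -0.081 7.5 0 0" --pt "0 0.029 -0.096 9 0 0" --pt "0 0.037 -0.111 10.5 0 0" --pt "0 0.0455 -0.125 12 0 0" --pt "0 0.055 -0.139 13.5 0 0" --pt "0 0.065 -0.153 15 0 0" --pt "0 0.065 -0.153 15 0 0"

```text
t: 9.12
tool_pos: [0.602, 0.1474, 0.1883]
orientation: [-2.976, 0.152, -0.014]
force: [1.3, 7.8, -0.6]
opening: 0.0132
gripper_force: 40.0
```

Run:
```python
from h import *; import cv2
s=robot.read_state();print(s["gripper_force"],s["force"])
print(arc(np.radians(30),np.radians(60),10,.5))
im=robot.read_camera("scene")[:,:,::-1];cv2.imwrite("pics/s4.png",cv2.resize(im[80:320,220:540],None,fx=2,fy=2))
```

```text
40.01206040382385 [ 1.27719375  7.818313   -0.6089472 ]
[[0.0, 0.0069, -0.0152, np.float64(1.5), 0, 0], [0.0001, 0.0146, -0.03, np.float64(3.0), 0, 0], [0.0001, 0.0231, -0.0444, np.float64(4.5), 0, 0], [0.0001, 0.0323, -0.0583, np.float64(6.0), 0, 0], [0.0002, 0.0422, -0.0717, np.float64(7.5), 0, 0], [0.0002, 0.0528, -0.0846, np.float64(9.0), 0, 0], [0.0002, 0.064, -0.0969, np.float64(10.5), 0, 0], [0.0003, 0.0759, -0.1085, np.float64(12.0), 0, 0], [0.0003, 0.0884, -0.1195, np.float64(13.5), 0, 0], [0.0003, 0.1014, -0.1299, np.float64(15.0), 0, 0]]
```

View pics/s4.png

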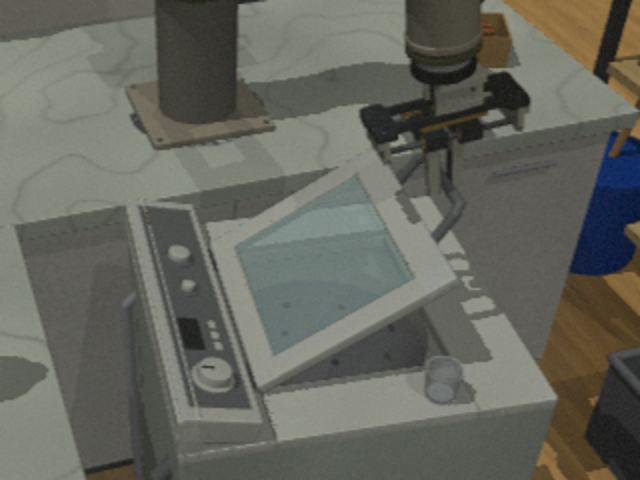

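The scene crop shows the lid held up about 30° by the pull (fingers at crop 430,190), with the cup (443,378) undisturbed. I'll continue to 60°.

Request:
carry_out --pt "0 0.007 -0.015 1.5 0 0" --pt "0 0.0146 -0.03 3 0 0" --pt "0 0.023 -0.0445 4.5 0 0" --pt "0 0.032 -0.058 6 0 0" --pt "0 0.042 -0.072 7.5 0 0" --pt "0 0.053 -0.085 9 0 0" --pt "0 0.064 -0.097 10.5 0 0" --pt "0 0.076 -0.1085 12 0 0" --pt "0 0.088 -0.1195 13.5 0 0" --pt "0 0.101 -0.13 15 0 0" --pt "0 0.101 -0.13 15 0 0" --pt "0 0.101 -0.13 15 0 0"

```text
t: 10.68
tool_pos: [0.5895, 0.0286, 0.3005]
orientation: [-2.715, 0.136, -0.031]
force: [-0.1, 6.9, 6.6]
opening: 0.0128
gripper_force: 40.0
```

Run:
```python
from h import *; import cv2
s=robot.read_state();R=Ro.from_rotvec(s["orientation"]).as_matrix()
b=s["tool_pos"]-.0165*R[:,2]; m=Ro.from_euler('z',-pm[2]).apply(b-[pm[0],pm[1],.015])
for h in(.122,.1267):
    dx,dz=m[0]-h,m[2]-.01; print(h,m,np.hypot(dx,dz),"deg",np.degrees(np.arctan2(dz,-dx)-np.arctan2(.02,.322)))
im=robot.read_camera("scene")[:,:,::-1].copy()
for d in(53,60,67): # lid front edge ends, top face, for comparison
    t=np.radians(d)
    E=[[.122-.275*np.cos(t)+.009*np.sin(t),y,.01+.275*np.sin(t)+.009*np.cos(t)] for y in(-.15,.15)]
    q=proj("scene",M2W(pm,E)).astype(int);cv2.line(im,tuple(map(int,q[0])),tuple(map(int,q[1])),{53:(255,0,0),60:(0,255,0),67:(0,0,255)}[d],1)
cv2.imwrite("pics/s5.png",cv2.resize(im[60:300,220:540],None,fx=2.5,fy=2.5))
```

```text
0.122 [-0.02322764  0.00303185  0.30053377] 0.3248090763346065 deg 59.886962793049264
0.1267 [-0.02322764  0.00303185  0.30053377] 0.32693755650302414 deg 59.15018571601276
```

View pics/s5.png

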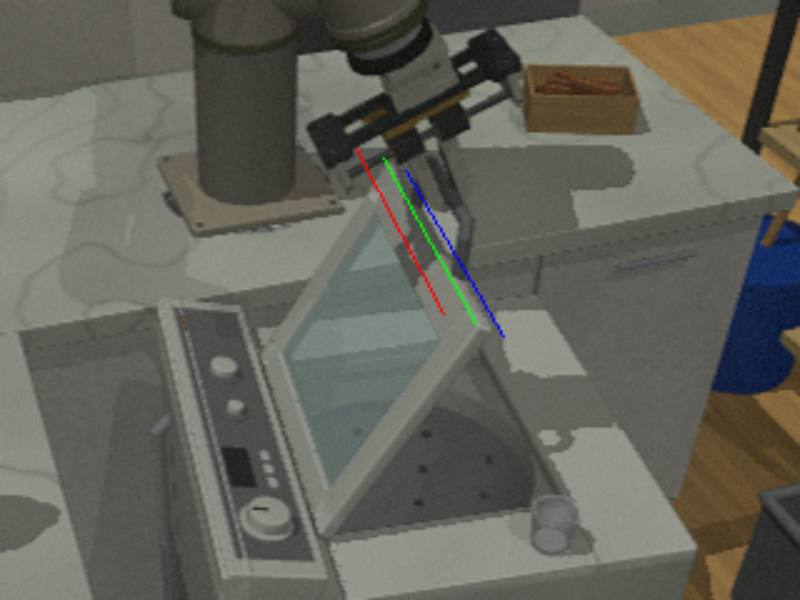

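The scene crop shows the lid's front edge on the green 60° line (corner near 480,325), the lid held and the cup in place. I'll let it settle and hand in.

Request:
carry_out --pt "0 0 0 0 0 0" --pt "0 0 0 0 0 0" --pt "0 0 0 0 0 0" --pt "0 0 0 0 0 0"

```text
t: 11.22
tool_pos: [0.5896, 0.0289, 0.3003]
orientation: [-2.715, 0.135, -0.031]
force: [-0.0, 6.2, 6.4]
opening: 0.0128
gripper_force: 40.0
```

```bash
python3 -c "
from plant import robot
s=robot.read_state();print(s['tool_pos'],s['gripper_force']);print(robot.close_job())"
```

```text
[0.58960688 0.02890445 0.3003352 ] 40.00953733921051
the job is handed in; nothing more can be done
None
```

I pressed the start/pause button fully and released it, lifted the lid by its pull and am holding it at about 60°; the job is handed in at 11.2 s (the hand-in gave no verdict), with the power button not touched and the cup, bottle and jar not disturbed.

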